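# Seat the tape-roll drawer and hold the tape tensioner back for threading

## Robot

A 6-joint arm with a two-finger parallel gripper is mounted at the origin on the work surface. World frame = base frame: x ahead of the robot, y to its left, z up, the work surface at z = 0. Lengths are in m, angles in rad, forces in N, time in s.
With the tool pointing down it reaches from about 0.3 to 0.875 m from the base axis. Payload 6.4 kg.
Tool frame: the origin (TCP) lies midway between the tips of the shut fingers; the grasp point (between the pads) lies 19 mm behind it; x points along the fingers, y is the direction in which the jaws open and shut, and the axes are right-handed (so a half turn about x gives the same grasp; the last joint's range is limited). The gripper opens to 85 mm and grips with 20 to 120 N. Pads are 22 mm wide; open, the fingers measure 114 mm over their backs; the gripper's body (76 mm by 85 mm) begins 54 mm behind the grasp point. The pads swing forward as they close: fully open they stand 13 mm farther back than shut.
Start: joints at [-1.428, 0.181, 1.607, -0, 1.354, -0.206], TCP at [0.197, -0.54, 0.231] pointing down, gripper open.
Joint ranges: [-2.99, 2.99], [-0.89, 2.07], [0.3, 2.58], [-1.14, 4.28], [0, 2.63], [-3.12, 3.12]. Speed limits (rad/s): [2.57, 2.57, 3.01, 3.14, 3.14, 3.14].

## Interface

Orientations are given as a unit quaternion [w, x, y, z].
In Python, from bench import ctrl gives the robot as it stands.
- The arm moves only by the tool servo_tool, never from a script. Its argument "targets" is a list of rows, each a list of 7 numbers: the turn, a rotation vector about the tool's x, y, z in rad, then the shift along the tool's x, y, z in mm, then the opening, from -1 (shut) to 1 (fully open). A call has exactly 8 rows; each row is the pose to reach, as a shift and turn from the pose measured when the call began, along the tool's axes at that moment; what a row does not reach only later rows make up. A row lasts 1/8 s, in which the tool goes at most 62.5 mm and 10.7 degrees, less where a joint would pass 70% of its speed; a pose out of reach is approached as far as the arm can. A call with a gripper value outside its range is refused whole. The fingers move at their own pace and stop on an object; the grip force is fixed at half the most. Time passes only in rows, so rows that repeat a pose let the fingers close, or fill a call up. It gives the time, the measured TCP pose, the force and the opening at its end, in the units of the state.
- ctrl.get_obs(): the state, without advancing time (a new reading comes with each control period).
- ctrl.camera(name): name is "scene" or "side" or "wrist"; returns a dict with "pixels" (480x640x3 uint8, blue, green, red), "intrinsics" (3x3 intrinsics, pixels), "R" (3x3) and "t" (3): a world point X has camera coordinates R X + t; the wrist camera has in their place "tool_from_camera" (4x4, takes a point from camera to tool coordinates, whose origin is the TCP and whose axes are the tool frame's). Camera axes: x right, y down, z forward; pixel columns grow to the right and rows downward; lengths in m; the calibration is good to about 2 mm. A picture is of the moment at which its call begins: read the wrist's pose just before it. There is no depth.
- ctrl.hand_in(): hands the job in, once; it reports no verdict.
The state is a dict: "time_s": time; "q": joint angles; "dq": joint speeds; "joint_efforts": joint torques, N m; "eef_pos": TCP position; "eef_rot": TCP orientation; "wrist_force": force on the tool from outside, world axes, zero at the start; "torque": the same for the moment, N m; "opening": opening from 0.0 (shut) to 1.0 (fully open).
Only numpy, scipy, OpenCV 4.12 (cv2) and the standard library are available. Lean on these libraries where they do the work, as an engineer would, in place of code of your own. Each camera call takes 0.05 s, during which the arm holds its last target.

## Task

I have put a new roll in the pad-cleaning tape unit: push its blue roll drawer fully home until it seats at its detent, then push the sprung red tensioner arm back, past its ratchet click and right to its back stop. Finish while you are still pressing the arm there, so that I can thread the tape; do not let it go, and leave everything else on the bench where it is.

Things in the scene. Friction and masses are not known exactly. Their poses are not given: they have to be found in the camera images.
- tape_unit: pad-cleaning tape unit, fixed to the bench: light grey box 260 mm deep (x), 200 wide (y), deck 130 high; origin mid-underside; +x from drawer front to back, +y left. On the deck: aluminium side plate (y +58 mm, x -100 to +120, top z 240) carrying the arm and rollers on its right; lead roller x -100, top z 150; platen x +9 to +51, top z 208; take-up core x +49 to +141, top z 229
- roll_drawer (a joint): how far the blue-fronted tape-roll drawer stands open (m): 0 is fully home; it slides out along the unit's -x and starts 45 to 75 mm open. It runs easily (1 to 2 N) until a sprung detent ball at about 8 mm open, which takes about 7 N to push past; then the drawer is drawn home against its stop and stays there
- drawer_handle (a point): middle of the drawer's steel pull bar, which runs along the unit's y: 110 mm long, 11 mm thick, its centre 35 mm in front of the blue front panel (198 mm wide, z 6 to 118 mm) and 82 mm above the bench. With the drawer home it lies 165 mm in front of (unit's -x) the unit's origin
- tensioner (a joint): angle of the sprung red tensioner arm (rad): 0 at rest, leaning 0.75 rad from upright towards the drawer front; grows as it is pushed back (unit's +x); rubber back stop at 0.95. The spring drives it forward: 4.5 N at the roller at first, 8 N as the pawl climbs its tooth, click at 0.62, 8 to 9.5 N on to the stop. Let go past the click, it is caught at 0.62; before it, it springs back to 0
- tensioner_pivot (a point): hinge axis of the tensioner arm, in the unit's middle plane (y 0): 45 mm in front of (unit's -x) the unit's origin, 165 mm above the bench; the axis runs along the unit's y
- roller_center (a point): middle of the white roller at the free end of the red arm, 85 mm from the hinge axis: 26 mm diameter, 56 mm long along the unit's y (red bar beside its +y end, black 31 mm rims at its ends), turns freely. It moves on an arc from 58 mm in front of the hinge axis (227 mm above the bench) to 17 mm behind it (248 mm above the bench)
- thinner_bottle: white squeeze bottle with a red nozzle, 60 mm across, 125 mm tall, standing to the left of the drawer front; origin under its middle. Leave it alone
- ink_jar: glass jar of black ink with a black lid, 62 mm across, 50 mm tall, standing to the right of the drawer front; origin under its middle. Leave it alone
- loupe: black eye loupe, 35 mm across, 34 mm tall, standing on the tape unit's deck to the right of the rollers; origin under its middle. Leave it alone
- spare_roll: spare cream tape roll lying flat, 92 mm across, 50 mm tall; origin under its middle. Leave it alone
- ink_cup: round aluminium ink cup on a white ring, 90 mm across, 44 mm tall; origin under its middle. Leave it alone
- spare_pad: yellowish silicone printing pad on a 60 mm square aluminium foot, 54 mm tall; origin under its middle. Leave it alone
- tweezers: steel tweezers lying flat, 115 mm long, 6 mm thick; origin near their middle. Leave them alone
- dial_tray: steel mesh tray with black watch dials, 200 x 240 mm, 8 mm thick; origin under its middle. Leave it alone

How it is judged:
By the outcome, as a careful person would: the job done as asked, in the order asked, and still so for the second after the job is handed in, while the arm keeps its last pose, push and grip.
It also fails if it takes over 38 s, if anything falls off the work surface, if the arm or the gripper's body presses on something with over 40 N, if the wrist force passes 120 N, or if a joint passes its speed limit or range.

## Working session

There is one attempt and no reset: what is moved stays moved. The work goes in short steps, Python scripts to look and compute and a tool call to move; the robot and the scene stay as the last step left them, time stands still between calls to the robot, and variables do not carry over. Pictures are saved under pics/ and viewed, and the job is handed in when it is done.

Besides the shell and the picture viewer there is one more tool, called after "Call:" in YAML: its name, and indented under it one key for each argument. servo_tool: Moves the arm, as the interface text tells. Its arguments: {"type":"object","properties":{"targets":{"type":"array","items":{"type":"array","items":{"type":"number"}}}},"required":["targets"]}

```bash
ls; mkdir -p pics; python3 - <<'E'
from bench import ctrl
import cv2,numpy as np,pickle
o=ctrl.get_obs();print(o)
d={}
for n in("scene","side","wrist"):
    c=ctrl.camera(n);cv2.imwrite(f"pics/{n}0.png",c["pixels"]);d[n]=c
    print(n,c["intrinsics"],c.get("R"),c.get("t"),c.get("tool_from_camera"))
pickle.dump((o,d),open("c0.pkl","wb"))
E
```

```text
pics
{'time_s': 0.0, 'q': array([-1.42830103e+00,  1.81547538e-01,  1.60802284e+00, -2.54657352e-06,
        1.35380417e+00, -2.06312408e-01]), 'dq': array([ 0.00127224, -0.00025429,  0.00095938,  0.00068397, -0.00051822,
       -0.00054714]), 'joint_efforts': array([-7.41571366e-04, -4.44866824e+01, -3.51333976e+01, -3.26520585e-04,
        8.92092066e-03,  1.49450926e-05]), 'eef_pos': array([ 0.19644953, -0.53980233,  0.23037334]), 'eef_rot': array([ 0.12206836,  0.69639899,  0.12332777, -0.69636055]), 'wrist_force': array([ 0.39899138, -0.0236583 ,  0.33578489]), 'torque': array([ 0.0121019 , -0.00671494,  0.01468552]), 'opening': 0.9981389238009818}
scene [[548.40321722   0.         318.10814204]
 [  0.         548.40321722 238.10203592]
 [  0.           0.           1.        ]] [[ 0.38896021  0.92125314  0.00161492]
 [ 0.78651992 -0.33116105 -0.52126651]
 [-0.47968361  0.2040221  -0.85339242]] [-0.29599215 -0.31860138  1.69935898] None
side [[526.37562216   0.         328.02686614]
 [  0.         526.37562216 242.49256232]
 [  0.           0.           1.        ]] [[-0.7821986  -0.62279768  0.01698248]
 [-0.37382084  0.44734272 -0.81249152]
 [ 0.49842084 -0.64187813 -0.5827256 ]] [0.49260468 0.27280811 1.28295465] None
wrist [[373.94744143   0.         320.75063846]
 [  0.         373.94744143 242.35759497]
 [  0.           0.           1.        ]] None None [[ 1.63751944e-04 -2.83864541e-01  9.58864378e-01 -1.41823263e-01]
 [ 9.99999986e-01  1.84341889e-06 -1.70231228e-04 -9.98297046e-04]
 [ 4.65550206e-05  9.58864392e-01  2.83864537e-01 -7.27220784e-02]
 [ 0.00000000e+00  0.00000000e+00  0.00000000e+00  1.00000000e+00]]
```

View pics/scene0.png

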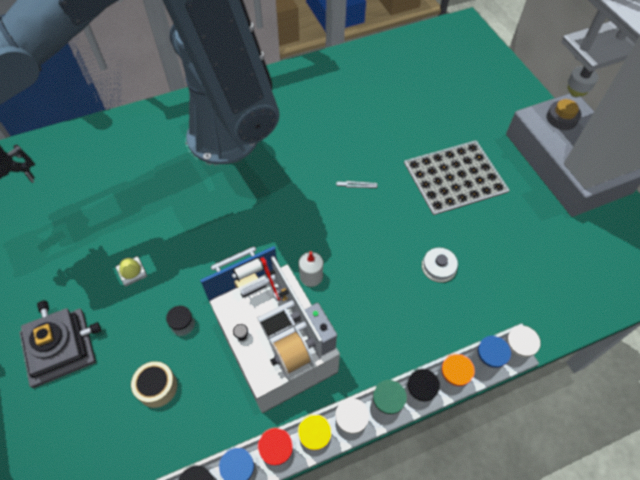

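View pics/side0.png

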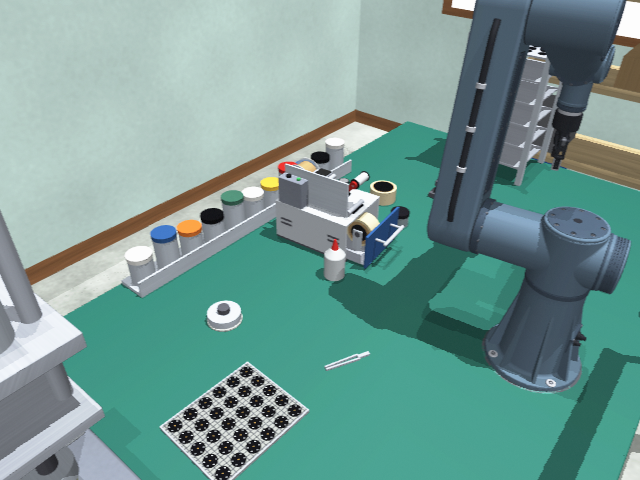

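View pics/wrist0.png

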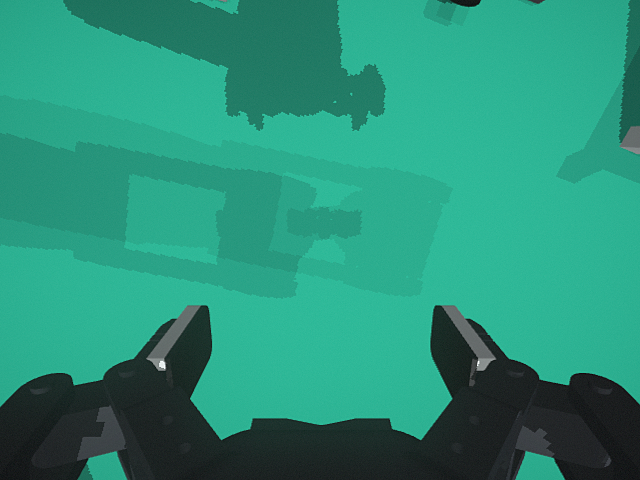

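```bash
python3 - <<'E'
import cv2
a=cv2.imread("pics/scene0.png")[235:415,190:350];cv2.imwrite("pics/sc1.png",cv2.resize(a,None,fx=3.3,fy=3.3,interpolation=cv2.INTER_CUBIC))
a=cv2.imread("pics/side0.png")[150:290,265:425];cv2.imwrite("pics/si1.png",cv2.resize(a,None,fx=4,fy=4,interpolation=cv2.INTER_CUBIC))
E
```

```text
(no output)
```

View pics/sc1.png

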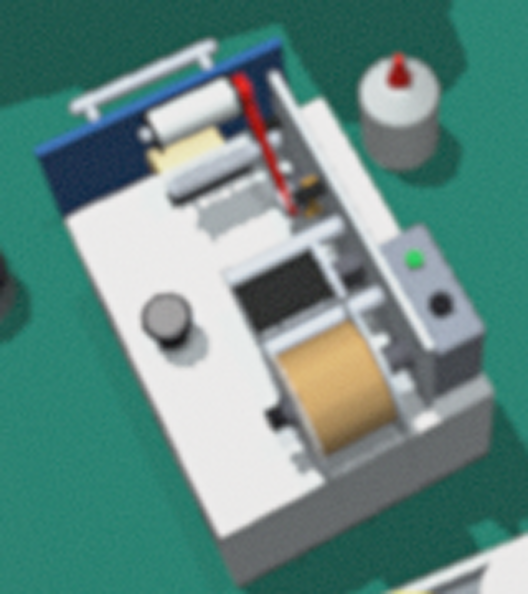

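View pics/si1.png

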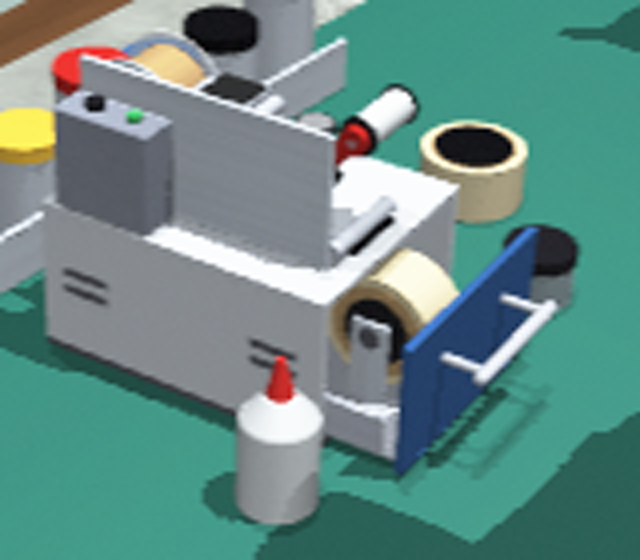

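```bash
cat > h.py <<'E'
import numpy as np,pickle
from scipy.optimize import least_squares
o,d=pickle.load(open("c0.pkl","rb"))
def proj(c,X):
    p=c["R"]@X+c["t"];p=c["intrinsics"]@p;return p[:2]/p[2]
def W(p,X):
    x,y,a=p[:3];c,s=np.cos(a),np.sin(a)
    return np.array([x+c*X[0]-s*X[1],y+s*X[0]+c*X[1],X[2]])
def ray(c,uv,z):
    v=np.linalg.inv(c["intrinsics"])@[*uv,1];C=-c["R"].T@c["t"];v=c["R"].T@v
    return C+v*(z-C[2])/v[2]
E
python3 - <<'E'
from h import *
S=lambda u,v:(190+u/3.3-.35,235+v/3.3-.35); D=lambda u,v:(265+u/4-.4,150+v/4-.4)
P=[("scene",S(66,215),(-.13,-.1,.13)),("scene",S(220,537),(.13,-.1,.13)),("scene",S(320,100),(-.13,.1,.13)),
("side",D(325,300),(-.13,.1,.13)),("side",D(47,207),(.13,.1,.13)),("side",D(458,187),(-.13,-.1,.13)),("side",D(47,338),(.13,.1,0)),("scene",S(240,585),(.13,-.1,0))]
H=[("side",D(485,378),(-.165,.055,.082)),("side",D(548,308),(-.165,-.055,.082)),("scene",S(75,107),(-.165,-.055,.082)),("scene",S(212,46),(-.165,.055,.082))]
def f(p):
    r=[proj(d[n],W(p,X))-uv for n,uv,X in P]
    r+=[proj(d[n],W(p,np.array(X)-[p[3],0,0]))-uv for n,uv,X in H]
    return np.array(r).ravel()
s=least_squares(f,[.55,-.25,-.3,.06],loss="soft_l1");p=s.x
print(p,np.degrees(p[2]));print(f(p).reshape(-1,2).round(1))
for n,X in dict(handle=(-.165-p[3],0,.082),pivot=(-.045,0,.165),roller=(-.103,0,.227),bottle=None).items():
    if X: print(n,W(p,X), [proj(d[k],W(p,X)).round() for k in("scene","side")])
np.save("p.npy",p)
# bottle base: side crop (278,505) etc
print(ray(d["side"],D(278,500),0.0))
E
```

```text
[ 0.70568652 -0.08816312  0.09818867  0.06695768] 5.625796479151188
[[-0.9 -0.6]
 [ 0.5  1.3]
 [-0.5 -2. ]
 [ 0.7  1.9]
 [-2.7 -1.7]
 [ 1.   0.4]
 [-1.   0.6]
 [-0.3  2.2]
 [-1.3  0.3]
 [ 0.2  0.1]
 [ 0.6 -0.4]
 [-0.8 -0.1]]
handle [ 0.4748461  -0.11090216  0.082     ] [array([233., 258.]), array([393., 235.])]
pivot [ 0.66090327 -0.09257451  0.165     ] [array([263., 304.]), array([340., 192.])]
roller [ 0.60318264 -0.09826031  0.227     ] [array([249., 270.]), array([358., 180.])]
[5.57158745e-01 6.30323852e-02 1.11022302e-16]
```

```bash
cat >> h.py <<'E'
from scipy.spatial.transform import Rotation as Ro
def Rq(q): return Ro.from_quat([q[1],q[2],q[3],q[0]])
def delta(o,pos,Rt):
    R0=Rq(o["eef_rot"])
    return (R0.inv()*Rt).as_rotvec().round(3),(R0.inv().apply(np.array(pos)-o["eef_pos"])*1000).round(1)
def tgt(yaw,sgn=1):  # tool x down, y = sgn*unit y
    y=sgn*np.array([-np.sin(yaw),np.cos(yaw),0]);x=np.array([0,0,-1.]);return Ro.from_matrix(np.c_[x,y,np.cross(x,y)])
E
python3 - <<'E'
from h import *
from bench import ctrl
p=np.load("p.npy");o=ctrl.get_obs()
print(Rq(o["eef_rot"]).as_matrix().round(3))
for n,uv in (("jar",(180,318)),):print(ray(d["scene"],uv,.05))
X=W(p,(-.165-p[3]-.045,0,0.06));print(X)
for s in(1,-1):
  print(delta(o,[X[0],X[1],.23],tgt(p[2],s)),delta(o,X,tgt(p[2],s)))
E
```

```text
[[-0.     0.342 -0.94 ]
 [ 0.001 -0.94  -0.342]
 [-1.    -0.001 -0.   ]]
[ 0.56598039 -0.28075976  0.05      ]
[ 0.43006285 -0.11531355  0.06      ]
(array([-2.891e+00, -2.000e-03, -0.000e+00]), array([   1.1, -319.2, -364.6])) (array([-2.891e+00, -2.000e-03, -0.000e+00]), array([ 171.1, -319. , -364.6]))
(array([ 0.251, -0.   ,  0.001]), array([   1.1, -319.2, -364.6])) (array([ 0.251, -0.   ,  0.001]), array([ 171.1, -319. , -364.6]))
```

```bash
cat >> h.py <<'E'
def tt(yaw,t):
    u=np.array([np.cos(yaw),np.sin(yaw),0]);y=-np.array([-np.sin(yaw),np.cos(yaw),0]);x=np.sin(t)*u-np.cos(t)*np.array([0,0,1]);return Ro.from_matrix(np.c_[x,y,np.cross(x,y)])
E
python3 - <<'E'
from h import *
from bench import ctrl
p=np.load("p.npy");o=ctrl.get_obs()
X=W(p,(-.165-p[3]-.05,0,0.2));print(X)
print(delta(o,X,tt(p[2],.35)))
E
```

```text
[ 0.42508693 -0.1158037   0.2       ]
(array([0.248, 0.348, 0.045]), array([  31.1, -320.4, -359.8]))
```

Call:
servo_tool:
  targets:
    - [0.03,0.04,0.005,4,-40,-45,-1]
    - [0.06,0.08,0.01,8,-80,-90,-1]
    - [0.09,0.13,0.016,12,-120,-135,-1]
    - [0.12,0.17,0.022,16,-160,-180,-1]
    - [0.15,0.21,0.027,20,-200,-225,-1]
    - [0.18,0.26,0.033,23,-240,-270,-1]
    - [0.215,0.3,0.039,27,-280,-315,-1]
    - [0.248,0.348,0.045,31,-320,-360,-1]

```text
time_s: 1.15
eef_pos: [0.426, -0.1146, 0.2002]
eef_rot: [0.027, 0.819, 0.039, -0.572]
wrist_force: [0.5, -0.7, 0.4]
opening: 0.001
```

```bash
python3 - <<'E'
from h import *
from bench import ctrl
import cv2
p=np.load("p.npy");o=ctrl.get_obs();print(o["eef_pos"],o["opening"],o["q"].round(2))
c=ctrl.camera("wrist");cv2.imwrite("pics/w1.png",c["pixels"])
pickle.dump((o,c),open("w1.pkl","wb"))
X=W(p,(-.165-p[3]-.04,0,0.062));print(X)
print(delta(o,X,tt(p[2],.35)))
E
```

```text
[ 0.42600432 -0.11455728  0.20022549] 0.000893537656167469 [-0.73 -0.35  2.2   0.29  1.06  0.63]
[ 0.43503876 -0.11482339  0.062     ]
(array([-0.002, -0.002, -0.001]), array([132.8,   1.2,  39.3]))
```

View pics/w1.png

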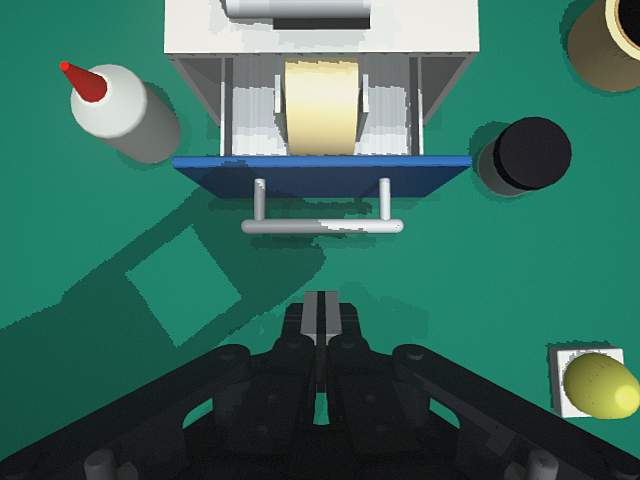

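```bash
python3 - <<'E'
from h import *
p=np.load("p.npy");o,c=pickle.load(open("w1.pkl","rb"))
T=np.eye(4);T[:3,:3]=Rq(o["eef_rot"]).as_matrix();T[:3,3]=o["eef_pos"];T=T@c["tool_from_camera"]
R=T[:3,:3].T;cc=dict(intrinsics=c["intrinsics"],R=R,t=-R@T[:3,3])
def tounit(X):
    a=p[2];v=X[:2]-p[:2];return np.array([np.cos(a)*v[0]+np.sin(a)*v[1],-np.sin(a)*v[0]+np.cos(a)*v[1]])
for n,uv,z in(("barL",(243,226),.082),("barR",(403,226),.082),("deckL",(165,52),.13),("deckR",(479,51),.13),("panL",(173,157),.118),("panR",(471,156),.118),("jar",(533,152),.05)):
    X=ray(cc,uv,z);print(n,X.round(4),tounit(X).round(4))
print(p)
E
```

```text
barL [ 0.4689 -0.0513  0.082 ] [-0.232   0.0599]
barR [ 0.4803 -0.1695  0.082 ] [-0.2323 -0.0588]
deckL [ 0.5699 -0.0006  0.13  ] [-0.1266  0.1005]
deckR [ 0.5895 -0.1982  0.13  ] [-0.1264 -0.0981]
panL [ 0.5064 -0.0087  0.118 ] [-0.1905  0.0986]
panR [ 0.5257 -0.2024  0.118 ] [-0.1903 -0.096 ]
jar [ 0.5571 -0.2796  0.05  ] [-0.1667 -0.1759]
[ 0.70568652 -0.08816312  0.09818867  0.06695768]
```

Call:
servo_tool:
  targets:
    - [0,0,0,33,0.5,10,-1]
    - [0,0,0,66,1,20,-1]
    - [0,0,0,100,1.5,29,-1]
    - [0,0,0,133,2,39,-1]
    - [0,0,0,133,2,39,-1]
    - [0,0,0,136,2,30,-1]
    - [0,0,0,138,2,25,-1]
    - [0,0,0,140,2,20,-1]

```text
time_s: 2.2
eef_pos: [0.4576, -0.1061, 0.0619]
eef_rot: [0.027, 0.82, 0.043, -0.57]
wrist_force: [0.6, 0.1, -0.5]
opening: -0.0
```

```bash
python3 - <<'E'
from h import *
from bench import ctrl
import cv2
p=np.load("p.npy");o=ctrl.get_obs();print(o["eef_pos"],o["wrist_force"],o["q"].round(2))
c=ctrl.camera("wrist");cv2.imwrite("pics/w2.png",c["pixels"])
X=W(p,(-.165-.010,0.001,0.062));print(X)
print(delta(o,X,tt(p[2],.35)))
E
```

```text
[ 0.45764939 -0.10610944  0.06187943] [ 0.55178001  0.06629253 -0.51992488] [-0.66  0.01  2.25  0.4   0.67  0.53]
[ 0.5314314  -0.10432336  0.062     ]
(array([ 0.001, -0.005,  0.005]), array([ 25.5,   5.7, -69. ]))
```

View pics/w2.png

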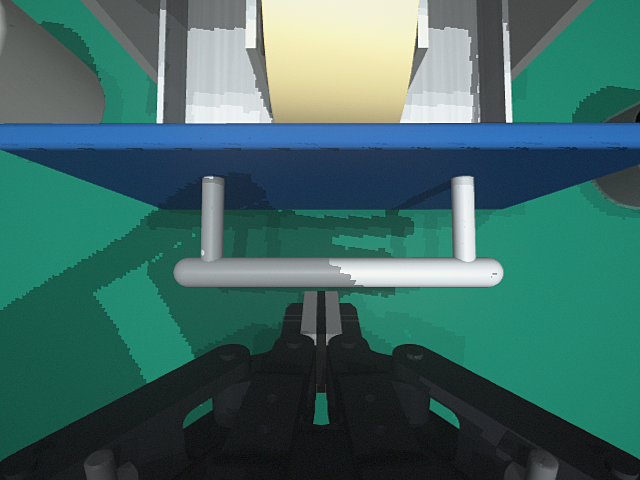

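Call:
servo_tool:
  targets:
    - [0,0,0,3,0,-8,-1]
    - [0,0,0,6,1,-16,-1]
    - [0,0,0,9,1,-24,-1]
    - [0,0,0,12,2,-32,-1]
    - [0,0,0,15,3,-40,-1]
    - [0,0,0,18,4,-48,-1]
    - [0,0,0,20,5,-54,-1]
    - [0,0,0,21,5,-57,-1]

```text
time_s: 3.25
eef_pos: [0.5194, -0.1053, 0.062]
eef_rot: [0.027, 0.82, 0.043, -0.57]
wrist_force: [-3.7, -1.5, 0.2]
opening: -0.001
```

```bash
python3 - <<'E'
from h import *
from bench import ctrl
import cv2
p=np.load("p.npy");o=ctrl.get_obs();print(o["eef_pos"],o["wrist_force"],o["q"].round(2))
c=ctrl.camera("wrist");cv2.imwrite("pics/w3.png",c["pixels"])
X=W(p,(-.165-.010,0.001,0.062));print(X)
print(delta(o,X,tt(p[2],.35)))
E
```

```text
[ 0.51937719 -0.1052579   0.0619793 ] [-3.72776235 -1.50280096  0.16942801] [-0.56  0.14  2.11  0.37  0.65  0.64]
[ 0.5314314  -0.10432336  0.062     ]
(array([ 0.001, -0.006,  0.005]), array([  4.2,   0.3, -11.3]))
```

View pics/w3.png

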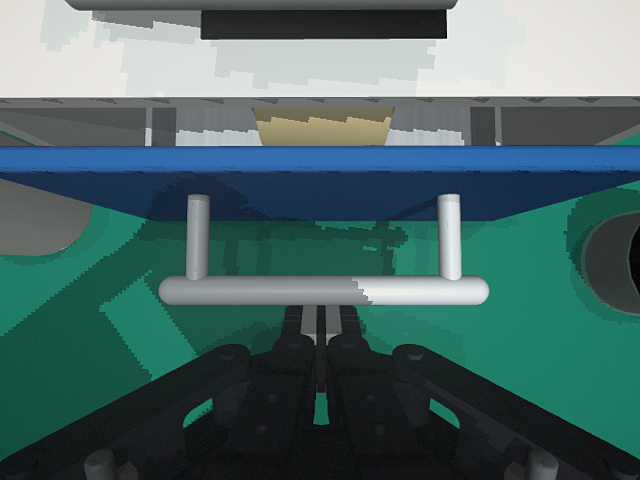

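Call:
servo_tool:
  targets:
    - [0,0,0,1,0,-3,-1]
    - [0,0,0,2,0,-6,-1]
    - [0,0,0,3,0,-8,-1]
    - [0,0,0,3.5,0,-10,-1]
    - [0,0,0,4,0,-12,-1]
    - [0,0,0,5,0,-13.5,-1]
    - [0,0,0,5.5,0,-15,-1]
    - [0,0,0,6,0,-16.5,-1]

```text
time_s: 4.3
eef_pos: [0.529, -0.1015, 0.0573]
eef_rot: [0.026, 0.815, 0.045, -0.577]
wrist_force: [-41.5, -10.7, 10.3]
opening: -0.001
```

```bash
python3 - <<'E'
from h import *
from bench import ctrl
import cv2
p=np.load("p.npy");o=ctrl.get_obs();print(o["eef_pos"],o["wrist_force"],o["q"].round(2))
c=ctrl.camera("wrist");cv2.imwrite("pics/w4.png",c["pixels"])
X=W(p,(-.165-.010,0.001,0.062));print(X)
print(delta(o,X,tt(p[2],.35)))
E
```

```text
[ 0.52899796 -0.10152301  0.05731509] [-41.53987232 -10.66776199  10.27040168] [-0.54  0.17  2.07  0.35  0.66  0.68]
[ 0.5314314  -0.10432336  0.062     ]
(array([0.002, 0.01 , 0.011]), array([-3.7,  3. , -3.6]))
```

View pics/w4.png

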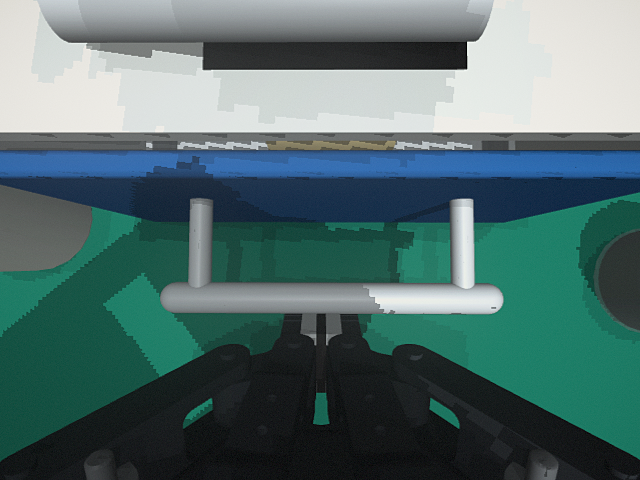

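```bash
python3 - <<'E'
from h import *
from bench import ctrl
import cv2
p=np.load("p.npy");o=ctrl.get_obs();c=ctrl.camera("wrist")
T=np.eye(4);T[:3,:3]=Rq(o["eef_rot"]).as_matrix();T[:3,3]=o["eef_pos"];T=T@c["tool_from_camera"]
R=T[:3,:3].T;cc=dict(intrinsics=c["intrinsics"],R=R,t=-R@T[:3,3])
def tounit(X):
    a=p[2];v=X[:2]-p[:2];return np.array([np.cos(a)*v[0]+np.sin(a)*v[1],-np.sin(a)*v[0]+np.cos(a)*v[1]])
for n,uv,z in(("bar",(330,298),.082),("deck",(330,133),.13),("panback",(330,151),.118),("panfront",(330,178),.118)):
    X=ray(cc,uv,z);print(n,X.round(4),tounit(X).round(4))
for n in("side","scene"):
  s=ctrl.camera(n);
  a=s["pixels"][170:290,300:420] if n=="side" else s["pixels"][230:350,190:310]
  cv2.imwrite(f"pics/{n}4.png",cv2.resize(a,None,fx=4.5,fy=4.5,interpolation=cv2.INTER_CUBIC))
E
```

```text
bar [ 0.5372 -0.1031  0.082 ] [-0.1691  0.0016]
deck [ 0.5794 -0.0981  0.13  ] [-0.1267  0.0025]
panback [ 0.5788 -0.0983  0.118 ] [-0.1273  0.0024]
panfront [ 0.5716 -0.099   0.118 ] [-0.1345  0.0023]
```

View pics/side4.png

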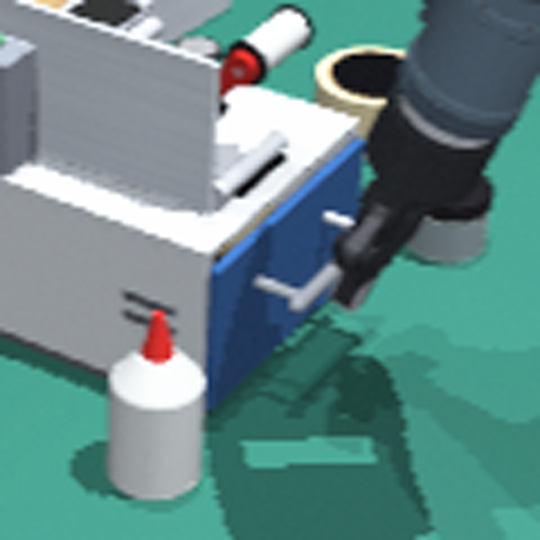

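View pics/scene4.png

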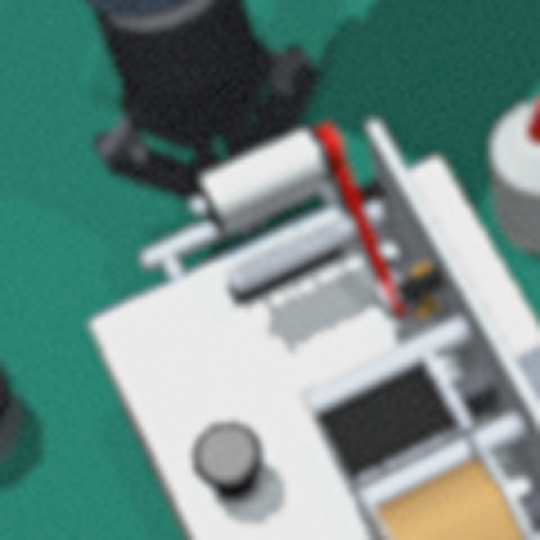

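```bash
cat >> h.py <<'E'
def U(x,y,z):
    p=np.load("p.npy");return W(p,(x-.0035,y+.001,z))
E
python3 - <<'E'
from h import *
from bench import ctrl
p=np.load("p.npy");o=ctrl.get_obs()
for X,t in (((-.205,0,.062),.35),((-.205,0,.14),.25),((-.19,0,.21),.15),((-.155,0,.206),.15)):print(delta(o,U(*X),tt(p[2],t)))
E
```

```text
(array([0.002, 0.01 , 0.011]), array([-14.9,   2.8,  28. ]))
(array([ 0.003, -0.09 ,  0.011]), array([-88.4,   2. ,   1.9]))
(array([ 0.003, -0.19 ,  0.011]), array([-149.4,    1.4,  -35.6]))
(array([ 0.003, -0.19 ,  0.011]), array([-134. ,    1.6,  -67.2]))
```

Call:
servo_tool:
  targets:
    - [0,0.005,0.005,-8,1,14,-1]
    - [0,0.01,0.01,-15,2,28,-1]
    - [0,-0.04,0.01,-50,2,15,-1]
    - [0,-0.09,0.01,-88,2,2,-1]
    - [0,-0.14,0.01,-120,2,-17,-1]
    - [0,-0.19,0.011,-149,1.5,-35.5,-1]
    - [0,-0.19,0.011,-142,1.5,-50,-1]
    - [0,-0.19,0.011,-137,1.5,-61,-1]

```text
time_s: 5.5
eef_pos: [0.5417, -0.103, 0.2063]
eef_rot: [0.033, 0.757, 0.038, -0.651]
wrist_force: [-0.3, -0.5, 0.1]
opening: 0.001
```

```bash
python3 - <<'E'
from h import *
from bench import ctrl
import cv2
p=np.load("p.npy");o=ctrl.get_obs();print(o["eef_pos"],o["wrist_force"],o["q"].round(2))
c=ctrl.camera("wrist");cv2.imwrite("pics/w5.png",c["pixels"])
s=ctrl.camera("side");cv2.imwrite("pics/s5.png",cv2.resize(s["pixels"][140:280,290:430],None,fx=4.2,fy=4.2,interpolation=cv2.INTER_CUBIC))
pickle.dump((o,c),open("w5.pkl","wb"))
for f in np.linspace(-.75,.2,6):
    X=U(-.045+.085*np.sin(f)-.0207,0,.165+.085*np.cos(f)-.0234);print(round(f,2),delta(o,X,tt(p[2],.15)))
E
```

```text
[ 0.5416939  -0.10299559  0.20626089] [-0.28047903 -0.54666247  0.10318435] [-0.45  0.05  1.81  0.09  1.15  0.99]
-0.75 (array([ 0.003, -0.001,  0.   ]), array([  8.1,   0.4, -36.7]))
-0.56 (array([ 0.003, -0.001,  0.   ]), array([  0.3,   0.5, -50.8]))
-0.37 (array([ 0.003, -0.001,  0.   ]), array([ -4.7,   0.5, -66.2]))
-0.18 (array([ 0.003, -0.001,  0.   ]), array([ -6.7,   0.6, -82.2]))
0.01 (array([ 0.003, -0.001,  0.   ]), array([ -5.6,   0.6, -98.3]))
0.2 (array([ 0.003, -0.001,  0.   ]), array([  -1.5,    0.7, -113.9]))
```

View pics/w5.png

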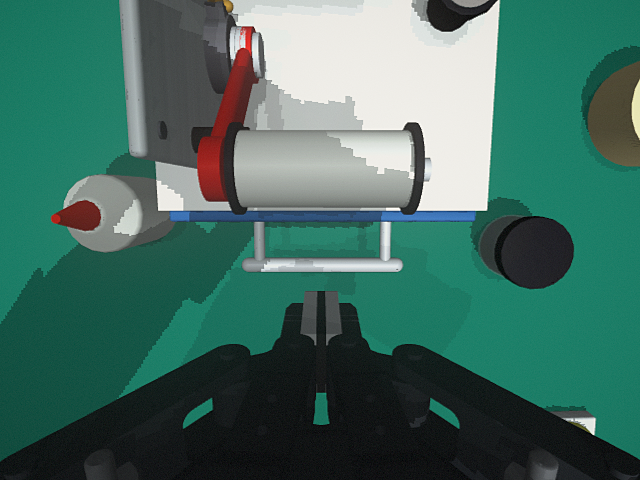

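View pics/s5.png

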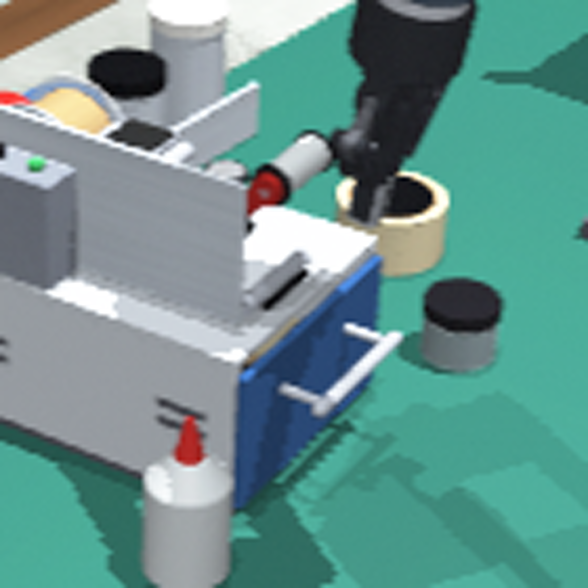

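```bash
python3 - <<'E'
from h import *
p=np.load("p.npy");o,c=pickle.load(open("w5.pkl","rb"))
T=np.eye(4);T[:3,:3]=Rq(o["eef_rot"]).as_matrix();T[:3,3]=o["eef_pos"];T=T@c["tool_from_camera"]
R=T[:3,:3].T;cc=dict(intrinsics=c["intrinsics"],R=R,t=-R@T[:3,3])
O=U(0,0,0)
def tu(X):
    a=p[2];v=X[:2]-O[:2];return np.array([np.cos(a)*v[0]+np.sin(a)*v[1],-np.sin(a)*v[0]+np.cos(a)*v[1]])
for n,uv,z in(("barL",(243,266),.082),("barR",(403,266),.082),("deckR",(489,210),.13),("deckL",(157,210),.13),("panfront",(474,220),.118),("rollL",(237,170),.227),("rollR",(414,170),.227)):
    print(n,tu(ray(cc,uv,z)).round(4))
X=U(-.103,0,.227);print(proj(cc,X))
E
```

```text
barL [-0.167   0.0597]
barR [-0.1666 -0.0603]
deckR [-0.1221 -0.1005]
deckL [-0.1228  0.1009]
panfront [-0.1291 -0.0967]
rollL [-0.104   0.0303]
rollR [-0.1038 -0.0303]
[325.53097684 167.37302526]
```

Call:
servo_tool:
  targets:
    - [0,0,0,4,0.5,-15,-1]
    - [0,0,0,8,0.5,-30,-1]
    - [0,0,0,8,0.5,-37,-1]
    - [0,0,0,4,0.5,-44,-1]
    - [0,0,0,0,0.5,-51,-1]
    - [0,0,0,-2.5,0.5,-58,-1]
    - [0,0,0,-5,0.5,-66,-1]
    - [0,0,0,-6,0.5,-74,-1]

```text
time_s: 6.6
eef_pos: [0.6106, -0.096, 0.2207]
eef_rot: [0.033, 0.755, 0.039, -0.654]
wrist_force: [-8.7, -1.2, -0.3]
opening: 0.0
```

```bash
python3 - <<'E'
from h import *
from bench import ctrl
import cv2
p=np.load("p.npy");o=ctrl.get_obs();print(o["eef_pos"],o["wrist_force"],o["q"].round(2))
c=ctrl.camera("wrist");cv2.imwrite("pics/w6.png",c["pixels"])
s=ctrl.camera("side");cv2.imwrite("pics/s6.png",cv2.resize(s["pixels"][120:260,290:430],None,fx=4.2,fy=4.2,interpolation=cv2.INTER_CUBIC))
for f in np.linspace(-.37,.2,4):
    X=U(-.045+.085*np.sin(f)-.0207,0,.165+.085*np.cos(f)-.0234);print(round(f,2),delta(o,X,tt(p[2],.15)))
E
```

```text
[ 0.61060297 -0.09601794  0.22069369] [-8.74837149 -1.1707404  -0.25188951] [-0.38  0.19  1.62  0.07  1.2   1.06]
-0.37 (array([0.003, 0.008, 0.003]), array([-0.8,  0.5,  4.5]))
-0.18 (array([0.003, 0.008, 0.003]), array([ -2.9,   0.5, -11.5]))
0.01 (array([0.003, 0.008, 0.003]), array([ -2. ,   0.6, -27.6]))
0.2 (array([0.003, 0.008, 0.003]), array([  1.9,   0.6, -43.2]))
```

View pics/w6.png

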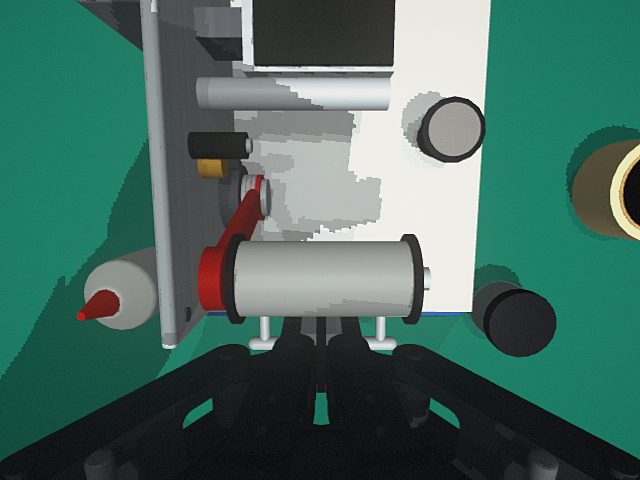

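View pics/s6.png

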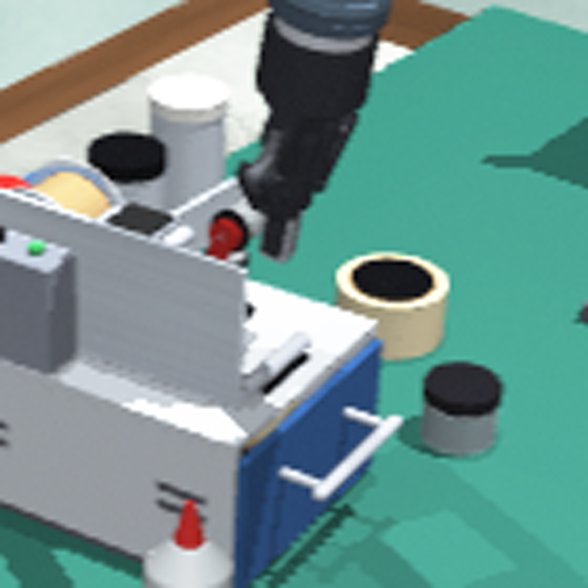

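Call:
servo_tool:
  targets:
    - [0,0.004,0.002,-1,0.5,-5,-1]
    - [0,0.008,0.003,-2.5,0.5,-10,-1]
    - [0,0.008,0.003,-3,0.5,-15,-1]
    - [0,0.008,0.003,-2.5,0.5,-20,-1]
    - [0,0.008,0.003,-2,0.5,-25,-1]
    - [0,0.008,0.003,-2,0.5,-30,-1]
    - [0,0.008,0.003,-1,0.5,-34,-1]
    - [0,0.008,0.003,0,0.5,-38,-1]

```text
time_s: 7.7
eef_pos: [0.6462, -0.0924, 0.2247]
eef_rot: [0.033, 0.755, 0.039, -0.653]
wrist_force: [-8.9, -1.4, -0.6]
opening: 0.001
```

```bash
python3 - <<'E'
from h import *
from bench import ctrl
import cv2
p=np.load("p.npy");o=ctrl.get_obs();print(o["eef_pos"],o["wrist_force"],o["q"].round(2))
c=ctrl.camera("wrist");cv2.imwrite("pics/w7.png",c["pixels"])
s=ctrl.camera("side");cv2.imwrite("pics/s7.png",cv2.resize(s["pixels"][120:260,290:430],None,fx=4.2,fy=4.2,interpolation=cv2.INTER_CUBIC))
for f in np.linspace(0.01,.2,2):
    X=U(-.045+.085*np.sin(f)-.0207,0,.165+.085*np.cos(f)-.0234);print(round(f,2),delta(o,X,tt(p[2],.15)))
E
```

```text
[ 0.64618623 -0.09241302  0.22470975] [-8.90279284 -1.36620865 -0.56338113] [-0.36  0.26  1.53  0.07  1.22  1.09]
0.01 (array([0.003, 0.005, 0.001]), array([-3.1,  0.6,  8.4]))
0.2 (array([0.003, 0.005, 0.001]), array([ 0.9,  0.6, -7.3]))
```

View pics/w7.png

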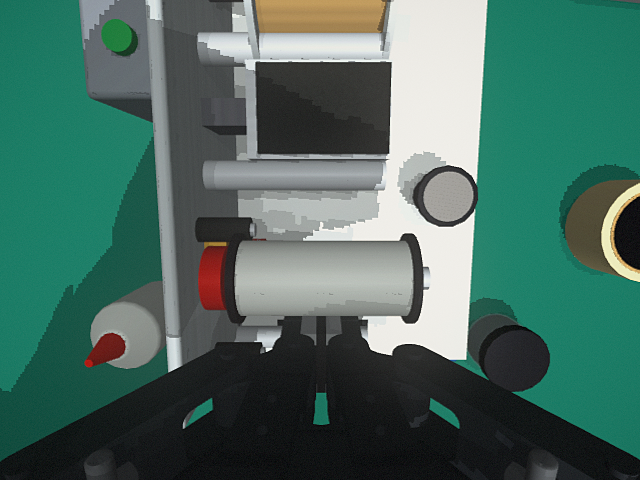

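View pics/s7.png

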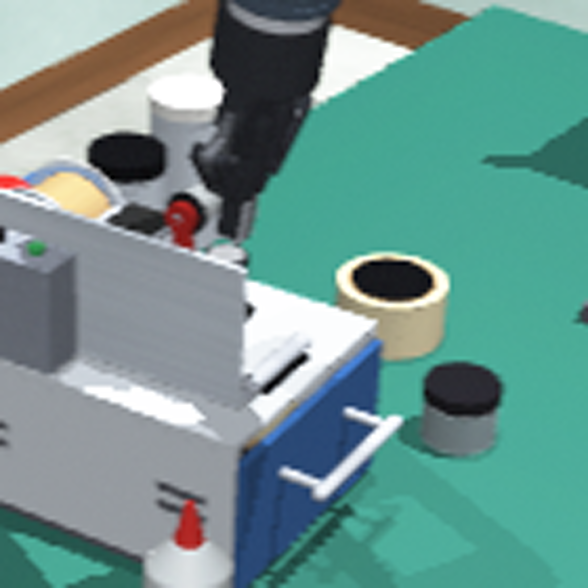

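Call:
servo_tool:
  targets:
    - [0,0.003,0.001,0,0.3,-2.5,-1]
    - [0,0.005,0.001,0,0.5,-4,-1]
    - [0,0.005,0.001,0.3,0.5,-5.5,-1]
    - [0,0.005,0.001,0.5,0.5,-7,-1]
    - [0,0.005,0.001,0.8,0.5,-8,-1]
    - [0,0.005,0.001,1,0.5,-9,-1]
    - [0,0.005,0.001,1,0.5,-10,-1]
    - [0,0.005,0.001,1,0.5,-10,-1]

```text
time_s: 8.8
eef_pos: [0.653, -0.0917, 0.2228]
eef_rot: [0.033, 0.754, 0.039, -0.655]
wrist_force: [-11.2, -0.4, -1.6]
opening: -0.002
```

```bash
python3 - <<'E'
from h import *
from bench import ctrl
p=np.load("p.npy");o=ctrl.get_obs();print(o["eef_pos"],o["wrist_force"])
f=.2;X=U(-.045+.085*np.sin(f)-.0207,0,.165+.085*np.cos(f)-.0234);print(round(f,2),delta(o,X,tt(p[2],.15)))
E
```

```text
[ 0.65302803 -0.09168241  0.22284763] [-11.24954175  -0.44218305  -1.63228216]
0.2 (array([0.003, 0.009, 0.002]), array([-2. ,  0.7, -0.7]))
```

Call:
servo_tool:
  targets:
    - [0,0.004,0.001,0,0.3,-3,-1]
    - [0,0.004,0.001,-0.5,0.3,-3.5,-1]
    - [0,0.004,0.001,-0.5,0.3,-4,-1]
    - [0,0.004,0.001,-0.5,0.3,-4.5,-1]
    - [0,0.004,0.001,-0.5,0.3,-5,-1]
    - [0,0.004,0.001,-0.5,0.3,-5,-1]
    - [0,0.004,0.001,-0.5,0.3,-5,-1]
    - [0,0.004,0.001,-0.5,0.3,-5,-1]

```text
time_s: 9.8
eef_pos: [0.6533, -0.0916, 0.221]
eef_rot: [0.032, 0.752, 0.039, -0.658]
wrist_force: [-15.5, -3.3, -2.5]
opening: -0.002
```

```bash
python3 - <<'E'
from h import *
from bench import ctrl
p=np.load("p.npy");o=ctrl.get_obs();print(o["eef_pos"],o["wrist_force"])
f=.2;X=U(-.045+.085*np.sin(f)-.0207,0,.165+.085*np.cos(f)-.0234);print(round(f,2),delta(o,X,tt(p[2],.15)))
E
```

```text
[ 0.65325135 -0.09159708  0.22103039] [-15.46918324  -3.29981675  -2.52460016]
0.2 (array([0.003, 0.017, 0.003]), array([-3.8,  0.7, -0.7]))
```

Call:
servo_tool:
  targets:
    - [0,0.01,0.002,-1,0.3,-5.5,-1]
    - [0,0.01,0.002,-2,0.3,-6,-1]
    - [0,0.01,0.002,-2,0.3,-6.5,-1]
    - [0,0.01,0.002,-2,0.3,-7,-1]
    - [0,0.01,0.002,-2,0.3,-7,-1]
    - [0,0.01,0.002,-2,0.3,-7,-1]
    - [0,0.01,0.002,-2,0.3,-7,-1]
    - [0,0.01,0.002,-2,0.3,-7,-1]

```text
time_s: 10.8
eef_pos: [0.6534, -0.0915, 0.2197]
eef_rot: [0.032, 0.749, 0.039, -0.66]
wrist_force: [-20.6, -2.8, -3.0]
opening: -0.003
```

```bash
python3 - <<'E'
from h import *
from bench import ctrl
import cv2
p=np.load("p.npy");o=ctrl.get_obs();print(o["eef_pos"],o["wrist_force"],o["dq"].round(4))
c=ctrl.camera("wrist");cv2.imwrite("pics/w8.png",c["pixels"])
s=ctrl.camera("side");cv2.imwrite("pics/s8.png",cv2.resize(s["pixels"][120:260,290:430],None,fx=4.2,fy=4.2,interpolation=cv2.INTER_CUBIC))
s=ctrl.camera("scene");cv2.imwrite("pics/c8.png",s["pixels"])
T=np.eye(4);T[:3,:3]=Rq(o["eef_rot"]).as_matrix();T[:3,3]=o["eef_pos"];T=T@c["tool_from_camera"]
R=T[:3,:3].T;cc=dict(intrinsics=c["intrinsics"],R=R,t=-R@T[:3,3])
print("exp roller px",proj(cc,U(-.028,0,.248)))
o=ctrl.get_obs();print(o["eef_pos"],o["wrist_force"])
E
```

```text
[ 0.65344025 -0.09151031  0.21967488] [-20.5839413   -2.76624342  -3.00251313] [-0.0002  0.0013 -0.0014 -0.0014 -0.0013 -0.0009]
exp roller px [326.27492329 281.55686271]
[ 0.65345248 -0.0915027   0.2196847 ] [-21.24934268  -4.12506978  -2.1180571 ]
```

View pics/w8.png

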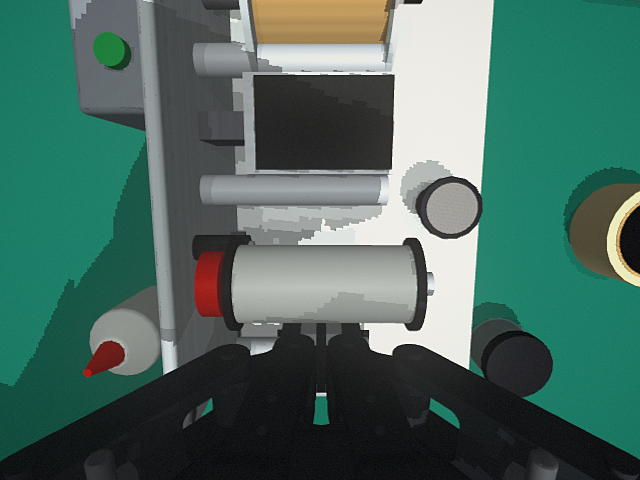

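View pics/s8.png

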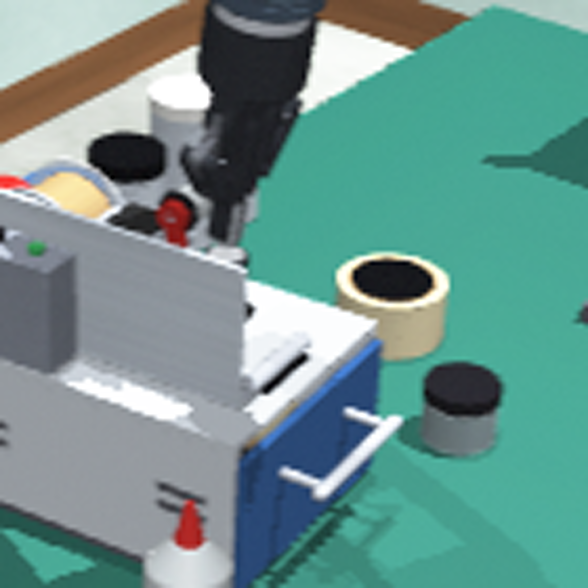

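View pics/c8.png

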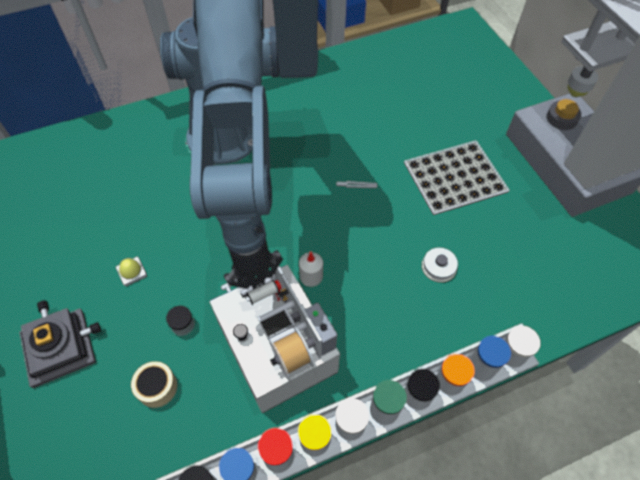

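```bash
python3 -c "
from bench import ctrl
print(ctrl.hand_in());o=ctrl.get_obs();print(o['eef_pos'],o['wrist_force'],o['time_s'])"
```

```text
the job is handed in; nothing more can be done
None
the job is handed in; nothing more can be done
```

I pushed the drawer home first, then pressed the tensioner arm back to its stop. I handed in with the closed fingers still pressing the roller there.

- **Drawer:** The push went past the detent and ended against the stop at about 43 N on the fingers. After I backed off, the wrist view showed the blue panel still flush with the box front. The bar measured about 167 mm in front of the origin, against 165 mm for fully home. My first pose fit was about 3.5 mm off along the unit. I corrected it by assuming the panel closes flush against the box front, so that 2 mm agreement is not fully independent.
- **Tensioner arm:** The force was about 9 N along the arc. It then rose from about 11 N to 21 N while the fingertips moved only 0.4 mm further, so the arm is on its rubber stop. In the last wrist picture the roller was within 1 to 2 mm of where it should be at 0.95 rad. I never saw the click as a separate event; I infer it from the arm being at the stop.
- **Everything else:** In the last scene picture the bottle, jar, loupe, spare roll, ink cup, pad, tweezers and tray looked unmoved. The job took about 11 s.
- **After hand-in:** I tried to read the state again and no reading was available.

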